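# Seat an T-shaped steel cleat in the corner of a drilling jig

### The job

Push the T-shaped steel cleat straight across the jig plate until the flat back of its bar lies flat against the jig's rail; then, keeping it against the rail, drag it along the rail with the fingertips into the corner pocket until it is fully home, flush against both the rail and the end stop. Slide it only: do not lift it off the plate or tip it. Leave the bush, spray can, discs and brush undisturbed.

Things in the scene. Friction and masses are not known exactly. Their poses are not given: they have to be found in the camera images.
- jig: Fixed drilling jig: green-painted steel plate 170 mm (x) by 310 mm (y), top 10 mm above the work surface. Origin on the work surface; the plate spans x -95 to +75, y -150 to +160 mm of its frame. +x points away from the robot, turned by up to 0.4 rad. A bare aluminium rail (far side), an end stop (+y end) and a keeper block stand on it and make a three-sided corner pocket.
- jig_rail (a point): Middle of the rail's top. The rail is a straight bar along the jig's y, 16 mm thick, 286 mm long (y -130 to +156 of the jig), 18 mm above the plate; its working face (robot's side) is at jig x = +50 mm.
- jig_keeper (a point): Centre of the top of the keeper block, 14 mm (x) by 28 mm (y), 14 mm above the plate, jig x +7 to +21, y +112 to +140, touching the end stop. With rail and stop it forms the pocket: 29 mm wide (x), 28 mm deep (y), entered only along the rail.
- jig_corner (a point): Inner corner of the pocket on the plate's top, where the rail's face (jig x = +50 mm) and the end stop's face (jig y = +140 mm) meet; axes as the jig's: +x into the rail, +y into the stop. The end stop is 18 mm high and spans jig x -10 to +50.
- cleat: Loose flat T-shaped steel cleat, 14 mm thick, 0.2 to 0.4 kg, three small dark hole marks on top. It lies on the plate 15 to 65 mm off the rail, turned up to 0.3 rad from the jig. Origin: underside centre of its bar, 24 mm (x -12 to +12) by 96 mm (y -48 to +48). Seated, its axes match the jig's: the bar's +x side on the rail, its +y end on the stop, 5 mm play to the keeper.
- cleat_stem (a point): Middle of the outer end of the T's stem, top edge. The stem, 26 mm wide (y -13 to +13 of the cleat), sticks out 18 mm from the middle of the bar towards the robot (x -12 to -30). A fingertip set in the inner corner on its -y side can press the bar to the rail and push the stem along at once. Seated, the stem stays 7 mm clear of the keeper.
- cleat_corner (a point): The cleat's outer corner (+12, +48 mm, underside) that goes to the inner corner of the pocket.
- bush: Bystander: loose round steel bush, 28 mm across and 28 mm high, standing on the jig plate near its +y end on the robot's side. Origin at the centre of its underside.
- spray_can: Bystander: spray can, 60 mm across and 165 mm high, standing on the table to the left (+y) of the jig. Origin at the centre of its underside.
- discs: Bystander: pair of grinding discs, 100 mm across and 9 mm high in all, lying on the table to the right (-y) of the jig. Origin at the centre of their underside.
- wire_brush: Bystander: hand brush lying on the table between the jig and the robot, roughly parallel to the rail. Origin at its underside.
Mind the look-alikes: they are no part of the job. What is meant by the cleat is not purple, and is the smaller of those in its own colour.

How it is judged:
By the outcome, as a careful person would: the job done as asked, in the order asked, and still so for the second after the job is handed in, with the robot touching nothing.
It also fails if it takes over 48 s, if anything falls off the work surface, if the arm or the gripper's body presses on something with over 40 N, if the wrist force passes 120 N, or if a joint passes its speed limit or range.

### The arm

A 7-joint arm with a two-finger parallel gripper is mounted at the origin on the work surface. World frame = base frame: x ahead of the robot, y to its left, z up, the work surface at z = 0. Lengths are in m, angles in rad, forces in N, time in s.
With the tool pointing down it reaches from about 0.4 to 0.85 m from the base axis. Payload 10.4 kg.
Tool frame: the origin (TCP) lies on the centre line of the jaws, within the pads' length; the fingertips stand 11 mm ahead of it and the grasp point (between the pads) lies 8 mm behind it; z points along the fingers, y is the line along which they close (so a half turn about z gives the same grasp; the last joint's range is limited). The gripper opens to 87 mm and grips with 3 to 60 N. Pads are 19 mm wide; open, the fingers measure 117 mm over their backs; the gripper's body (75 mm by 190 mm) begins 51 mm behind the grasp point.
Start: joints at [1.257, 0.332, -0.065, 1.46, 0.022, 1.35, -0.088], TCP at [0.179, -0.599, 0.234] pointing down, gripper open.
Joint ranges: [-2.6, 2.6], [-0.5, 2.12], [-1.47, 1.34], [0.16, 2.42], [-1.27, 4.41], [0.06, 2.06], [-2.6, 2.6]. Speed limits (rad/s): [2.22, 2.22, 2.79, 2.79, 3.14, 3.14, 3.14].

### API

Orientations are given as a unit quaternion [x, y, z, w].
In Python, from bench import r gives the robot as it stands.
- The arm moves only by the shell command python3 -m pendant 'ROWS' [OPENING] [FORCE]. ROWS is JSON, a list of rows, each a list of 4 numbers: the shift along the tool's x, y, z in m, then the turn about the tool's z in rad. A call has 1 to 8 rows; each row shifts and turns the commanded pose from where the row before left it, along the tool's axes as they then stand; what a row does not reach is not made up. A row lasts 1/12 s, in which the tool goes at most 41.7 mm and 7.16 degrees, less where a joint would pass 70% of its speed; a pose out of reach is approached as far as the arm can. A call with a gripper value outside its range is refused whole. OPENING is the opening, from 0 (shut) to 1 (fully open), set as the call begins (- or left out, the last holds). The fingers move at their own pace and stop on an object; FORCE is the grip in N (left out, the last holds). Time passes only in rows, so rows that do not move let the fingers close. It gives the time, the measured TCP pose, the force, the opening and the grip force at its end, in the units of the state.
- r.read_state(): the state, without advancing time (a new reading comes with each control period).
- r.camera(name): name is "scene" or "side" or "wrist"; returns a dict with "img" (420x560x3 uint8, red, green, blue), "camera_matrix" (3x3 intrinsics, pixels), "xyz" and "attitude" of the camera in the world. Camera axes: x right, y down, z forward; pixel columns grow to the right and rows downward; lengths in m; the calibration is good to about 2 mm. A picture is of the moment at which its call begins. There is no depth.
- r.close_job(): hands the job in; it is judged then, once.
Trained networks look in the newest picture that a camera, given by its name, has taken for a name from the list of things; names that differ only in an ending like _2 or _b are one class to them, and where a whole thing is asked for, a point or a joint stands for the part that bears it (a point fixed in the world has none). Each returns a list of dicts, best first, with "score" (0 to 1); they miss things now and then, are a little off and sometimes report something else, mostly with a low value. They report only what shows in the picture. A call takes as long as a camera call. They do not tell look-alikes from the thing itself.
- r.outline_of(thing, camera): "mask" (420x560 bool, what is visible of it) and "bbox" ([centre column, centre row, width, height] in pixels, round what is visible of it).
The state is a dict: "time": time; "joint_positions": joint angles; "joint_vel": joint speeds; "joint_torque": joint torques, N m; "ee_pos": TCP position; "eef_rot": TCP orientation; "ft_force": force on the tool from outside, world axes, zero at the start; "torque": the same for the moment, N m; "width": finger opening in m; "grip_force": force on a finger pad.
Only numpy, scipy, OpenCV 4.12 (cv2) and the standard library are available. Lean on these libraries where they do the work, as an engineer would, in place of code of your own. Each camera call takes 0.05 s, during which the arm holds its last target. There are 200 camera calls.

## Working session

There is one attempt and no reset: what is moved stays moved. The work goes in short steps, Python scripts to look and compute and a shell command to move; the robot and the scene stay as the last step left them, time stands still between calls to the robot, and variables do not carry over. Pictures are saved under pics/ and viewed, at most 10 in all, crops included, and the job is handed in when it is done.

```bash
mkdir -p pics; ls; python3 - <<'E'
from bench import r
import cv2, numpy as np
s=r.read_state(); print(s['time'],s['ee_pos'],s['eef_rot'],s['width'])
for c in ['scene','side']:
    d=r.camera(c); cv2.imwrite(f'pics/{c}0.png',d['img'][:,:,::-1]); print(c,d['camera_matrix'],d['xyz'],d['attitude'])
    for t in ['cleat','jig','bush']:
        for o in r.outline_of(t,c): print(t,o['score'],np.round(o['bbox']))
E
```

```text
pics
0.0 [ 0.17908811 -0.59842005  0.2327683 ] [ 9.89448320e-01  1.44884620e-01 -1.36346524e-04 -6.71688179e-04] 0.08663636982431745
scene [[390.44529433   0.         282.21486614]
 [  0.         390.44529433 210.87741087]
 [  0.           0.           1.        ]] [0.86871129 0.47858038 0.6949568 ] [ 0.28616805  0.89677046 -0.32434893 -0.09331857]
cleat 0.82 [260. 184.  29.  32.]
cleat 0.69 [292. 113.  23.  24.]
cleat 0.65 [170. 232.  42.  51.]
jig 0.65 [268. 202. 145. 104.]
side [[400.19316324   0.         287.74233686]
 [  0.         400.19316324 210.17301306]
 [  0.           0.           1.        ]] [0.27701345 0.57225122 0.67451182] [-0.23736709  0.89592291 -0.36394211  0.09233171]
cleat 0.78 [318. 189.  30.  28.]
cleat 0.67 [238. 160.  47.  24.]
cleat 0.61 [434. 177.  31.  27.]
jig 0.89 [306. 205.  94. 103.]
bush 0.63 [327. 231.  13.  18.]
```

```bash
python3 - <<'E'
import cv2, numpy as np
a=cv2.imread('pics/scene0.png')[80:300,120:400]; b=cv2.imread('pics/side0.png')[80:300,190:470]
a=cv2.resize(a,None,fx=2.7,fy=2.7,interpolation=cv2.INTER_CUBIC);b=cv2.resize(b,None,fx=2.7,fy=2.7,interpolation=cv2.INTER_CUBIC)
cv2.imwrite('pics/a.png',a);cv2.imwrite('pics/b.png',b)
E
```

```text
(no output)
```

View pics/a.png

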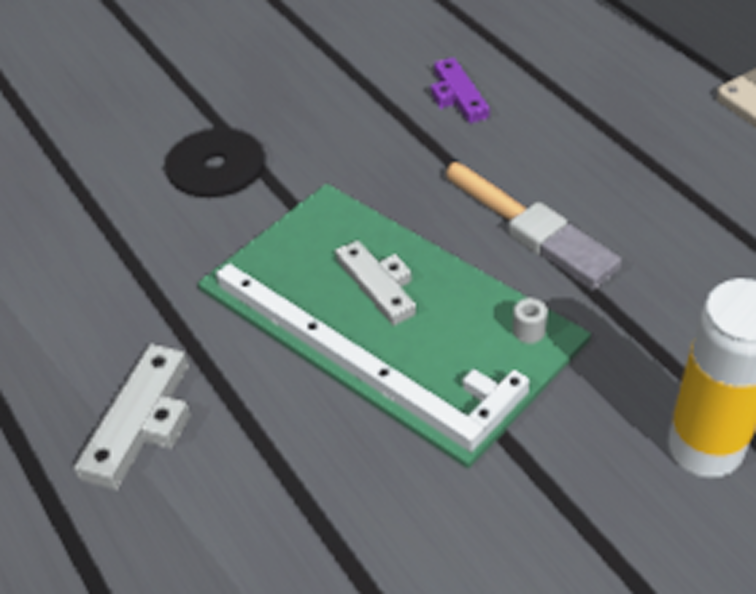

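View pics/b.png

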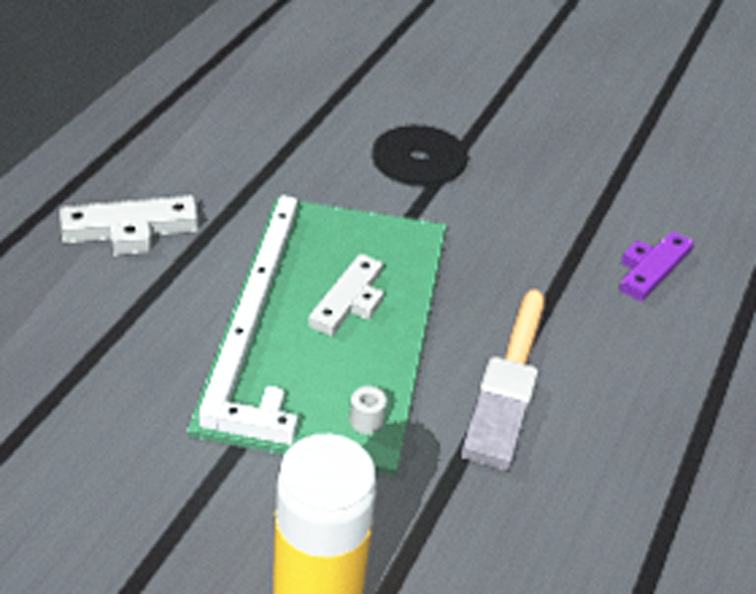

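The candidates in the scene picture are a large grey T off the plate at (170,232), a purple T at (292,113) and a small grey T on the plate at (260,184). The one on the plate is the cleat: it is not purple, it is the smaller of the two grey ones, and it lies on the jig. Both enlarged crops confirm this. Its stem points to the robot, the rail is on the far side, and the pocket is at the +y end near scene (298,235).

```bash
cat > vis.py <<'E'
from bench import r
import cv2, numpy as np
from scipy.optimize import minimize
from scipy.spatial.transform import Rotation as R
def box(x0,x1,y0,y1,z0,z1): return np.array([[x,y,z] for x in(x0,x1) for y in(y0,y1) for z in(z0,z1)])/1000.
JIG=[box(-95,75,-150,160,0,10),box(50,66,-130,156,10,28),box(-10,50,140,156,10,28),box(7,21,112,140,10,24)]
CLEAT=[box(-12,12,-48,48,10,24),box(-30,-12,-13,13,10,24)]
def proj(d,P):
    q=(P-d['xyz'])@R.from_quat(d['attitude']).as_matrix()
    q=q@np.array(d['camera_matrix']).T
    return q[:,:2]/q[:,2:]
def world(p,P):
    c,s=np.cos(p[2]),np.sin(p[2]); P=np.atleast_2d(np.asarray(P,float))
    return np.c_[p[0]+c*P[:,0]-s*P[:,1],p[1]+s*P[:,0]+c*P[:,1],P[:,2]]
S=4
def render(d,p,parts,shape):
    m=np.zeros((shape[0]*S,shape[1]*S),np.uint8)
    for b in parts:
        h=cv2.convexHull(((proj(d,world(p,b))+.5)*S*16-8).astype(np.int32)); cv2.fillConvexPoly(m,h,255,shift=4)
    return cv2.resize(m,(shape[1],shape[0]),interpolation=cv2.INTER_AREA)/255.
def fit(views,parts,p0,ig=None):
    def cost(q):
        p=p0+q*np.array([.01,.01,.1]); c=0
        for d,m,w in views:
            f=render(d,p,parts,m.shape); c+=(np.abs(f-m)*w).sum()/m.sum()
        return c
    best=None
    q=np.zeros(3)
    for k in range(3):
        o=minimize(cost,q,method='Nelder-Mead',options=dict(initial_simplex=q+np.vstack([np.zeros(3),np.eye(3)*(1,.4,.15)[k]]),xatol=.005,fatol=1e-5)); q=o.x
    return p0+q*np.array([.01,.01,.1]),o.fun
def green(img):
    h=cv2.cvtColor(img,cv2.COLOR_RGB2HSV); return ((h[...,0]>55)&(h[...,0]<90)&(h[...,1]>90))
def ray(d,uv,z):
    v=R.from_quat(d['attitude']).as_matrix()@np.linalg.solve(np.array(d['camera_matrix']),[uv[0],uv[1],1]); return d['xyz']+v*(z-d['xyz'][2])/v[2]
def cleatmask(d,name,p=None):
    o=r.outline_of('cleat',name)
    return o
def tw(p,P): return world(p,np.asarray(P)/1000.)
E
cat > est.py <<'E'
from vis import *
V=[];C=[]
cen={'scene':(260,184),'side':(318,189)}
for n in cen:
    d=r.camera(n); g=green(d['img'])
    gm=cv2.morphologyEx(g.astype(np.uint8),cv2.MORPH_OPEN,np.ones((2,2)))
    k,l,st,_=cv2.connectedComponentsWithStats(gm); gm=(l==1+st[1:,4].argmax())
    o=[x for x in r.outline_of('jig',n)][0]['mask']
    hull=np.zeros(g.shape,np.uint8); cv2.fillConvexPoly(hull,cv2.convexHull(np.argwhere(gm|0>0)[:,::-1].astype(np.int32)),1)
    w=np.ones(g.shape)
    if n=='side': w[240:]=0
    V.append((d,((hull>0)|o).astype(float),w))
    os_=min(r.outline_of('cleat',n),key=lambda x:np.hypot(*(np.array(x['bbox'][:2])-cen[n])))
    m=(cv2.dilate(os_['mask'].astype(np.uint8),np.ones((5,5)))>0)&~g
    k,l=cv2.connectedComponents(m.astype(np.uint8)); m=l==l[cen[n][1],cen[n][0]] if l[cen[n][1],cen[n][0]] else m
    C.append((d,m.astype(float),np.ones(g.shape)))
    print(n,m.sum(),os_['mask'].sum(),ray(d,cen[n],.02))
j0=np.r_[ray(V[0][0],(268,202),.01)[:2],0]
js=[fit(V,JIG,j0+[0,0,a]) for a in(-.3,0,.3)]; j,f=min(js,key=lambda x:x[1]); print('jig',j.round(4),f)
c0=np.r_[ray(V[0][0],cen['scene'],.02)[:2],j[2]]
cs=[fit(C,CLEAT,c0+[0,0,a]) for a in(-.25,0,.25)]; c,f=min(cs,key=lambda x:x[1]); print('cleat',c.round(4),f)
print('single',[ (fit([v],CLEAT,c)[0]).round(4) for v in C],[ (fit([v],JIG,j)[0]).round(4) for v in V])
rel=world([0,0,-j[2]],np.r_[c[:2]-j[:2],0])[0]; print('cleat in jig mm',(rel*1000).round(1),c[2]-j[2])
for (d,m,w),n in zip(V,cen):
    im=cv2.resize(d['img'][:,:,::-1],None,fx=3,fy=3,interpolation=cv2.INTER_CUBIC)
    for p,parts,col in((j,JIG,(0,0,255)),(c,CLEAT,(255,0,0))):
        for b in parts: cv2.polylines(im,[cv2.convexHull(((proj(d,world(p,b))+.5)*3-.5).astype(np.int32))],True,col,1)
    u=(proj(d,world(j,[[0,0,.01]]))[0]*3).astype(int); cv2.imwrite(f'pics/ov_{n}.png',im[max(0,u[1]-200):u[1]+200,u[0]-270:u[0]+270])
E
python3 est.py; python3 -c "
import cv2;cv2.imwrite('pics/ov.png',cv2.resize(cv2.vconcat([cv2.imread('pics/ov_scene.png'),cv2.imread('pics/ov_side.png')]),None,fx=.75,fy=.75))"
```

```text
scene 531 450 [ 0.55547284 -0.08190539  0.02      ]
side 478 490 [ 0.55718594 -0.0801427   0.02      ]
jig [ 0.5718 -0.061   0.276 ] 1.5219702435092786
cleat [ 0.5589 -0.0853 -0.0157] 0.20142334502767847
single [array([ 0.5572, -0.0868, -0.0189]), array([ 0.5599, -0.0847, -0.0267])] [array([ 0.5703, -0.062 ,  0.2765]), array([ 0.5736, -0.0576,  0.2747])]
cleat in jig mm [-19.  -19.8   0. ] -0.29169863345477076
```

View pics/ov.png

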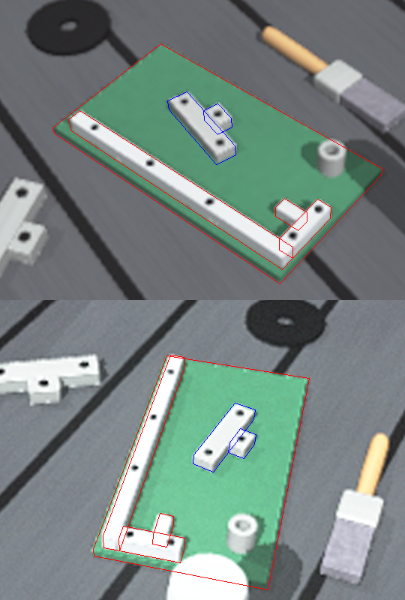

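The overlay (scene above, side below) shows the cleat fit is good. The jig fit is a few mm off at the keeper, so I'll refine it with a white-parts mask.

```bash
cat > jigfit.py <<'E'
from vis import *
j0=np.array([.5718,-.061,.276]); W=[];G=[]
for n,seed in(('scene',(240,203)),('side',(285,187))):
    d=r.camera(n); im=d['img']; h=cv2.cvtColor(im,cv2.COLOR_RGB2HSV); g=green(im)
    zone=cv2.dilate((render(d,j0,JIG[1:],g.shape)>0).astype(np.uint8),np.ones((13,13)))>0
    m=zone&(h[...,1]<70)&(h[...,2]>125)
    k,l,st,_=cv2.connectedComponentsWithStats(m.astype(np.uint8)); m=l==1+st[1:,4].argmax()
    m=cv2.morphologyEx(m.astype(np.uint8),cv2.MORPH_CLOSE,np.ones((5,5)))
    w=np.ones(g.shape)
    print(n,m.sum(),render(d,j0,JIG[1:],g.shape).sum()); W.append((d,m.astype(float),w))
    gm=cv2.morphologyEx(g.astype(np.uint8),cv2.MORPH_OPEN,np.ones((3,3)));k,l,st,_=cv2.connectedComponentsWithStats(gm); gm=l==1+st[1:,4].argmax()
    hull=np.zeros(g.shape,np.uint8); cv2.fillConvexPoly(hull,cv2.convexHull(np.argwhere(gm)[:,::-1].astype(np.int32)),1)
    G.append((d,hull.astype(float),w))
print('white',fit(W,JIG[1:],j0)); print([fit([v],JIG[1:],j0) for v in W])
print('plate',[fit([v],JIG,j0) for v in G])
j=fit(W,JIG[1:],j0)[0]; np.save('jig.npy',j)
ims=[]
for d,m,w in W:
    im=cv2.resize(d['img'][:,:,::-1],None,fx=3,fy=3,interpolation=cv2.INTER_CUBIC)
    for b in JIG: cv2.polylines(im,[cv2.convexHull(((proj(d,world(j,b))+.5)*3-.5).astype(np.int32))],True,(0,0,255),1)
    u=(proj(d,world(j,[[0,0,.01]]))[0]*3).astype(int); ims.append(im[u[1]-200:u[1]+200,u[0]-200:u[0]+200])
cv2.imwrite('pics/ov2.png',cv2.hconcat(ims))
E
python3 jigfit.py
```

```text
scene 1582 1537.98431372549
side 2270 1157.156862745098
white (array([ 0.57144629, -0.0616688 ,  0.27430871]), np.float64(0.6588169554984289))
[(array([ 0.57102281, -0.06227947,  0.27425973]), np.float64(0.0554101286532312)), (array([ 0.5756316 , -0.05882343,  0.28612035]), np.float64(0.4925887535630993))]
plate [(array([ 0.83806641, -0.86593235,  5.13930073]), np.float64(0.7612453542449066)), (array([ 0.27912824, -1.11598569,  2.10299742]), np.float64(0.8842239486706385))]
```

View pics/ov2.png

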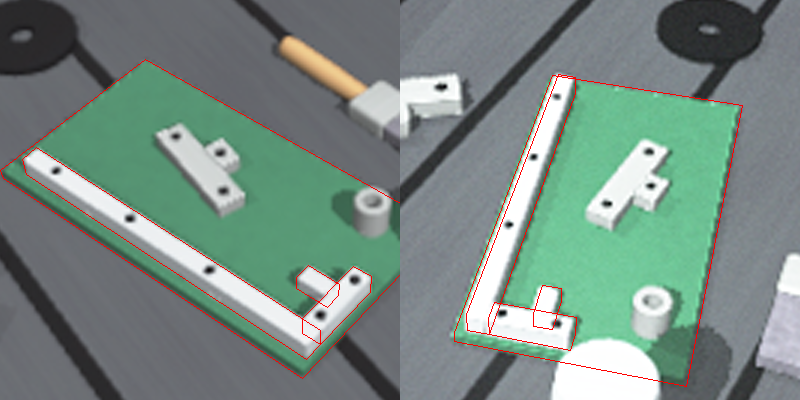

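```bash
cat > go.py <<'E'
from vis import *
import sys
# usage: go.py jx jy(mm) tcpz yaw_rel -> tool-frame shift (tool axes at current yaw) and turn
J=np.array([.5715,-.0615,.2745])
def tool():
    s=r.read_state(); M=R.from_quat(s['eef_rot']).as_matrix(); return s,M
def injig(p): return world([0,0,-J[2]],np.r_[np.asarray(p[:2])-J[:2],0])[0][:2]*1000
if __name__=='__main__':
    jx,jy,z,yr=map(float,sys.argv[1:]); s,M=tool(); t=tw(J,[jx,jy,0])[0]; t[2]=z
    yaw=np.arctan2(M[1,0],M[0,0]); print('t',s['time'],'jig tcp',injig(s['ee_pos']).round(1),'z',s['ee_pos'][2].round(4),'yawrel',(yaw-J[2]).round(4))
    print('shift',(M.T@(t-s['ee_pos'])).round(4),'turn',round(-(yr+J[2]-yaw),4),'width',s['width'],'F',s['ft_force'])
E
python3 go.py -62 -16 .10 0
python3 - <<'E'
from go import *
S=r.camera('scene')
for n in('spray_can','bush','discs'):
    for c in('side','scene'):
        d=r.camera(c); o=r.outline_of(n,c)[:1]
        for q in o:
            b=q['bbox']; print(n,c,q['score'],np.round(b), 'base jig',injig(ray(d,(b[0],b[1]+b[3]/2),0)).round(),'top',injig(ray(d,(b[0],b[1]-b[3]/2),{'spray_can':.165,'bush':.038,'discs':.009}[n])).round())
E
```

```text
t 0.8 jig tcp [-523.2 -410.8] z 0.2336 yawrel 0.0163
shift [ 0.4676 -0.3873  0.1335] turn 0.0163 width 0.0872812010885661 F [-0.8753837  -0.67277231  0.1241493 ]
spray_can side 0.81 [309. 283.  38.  82.] base jig [-68. 327.] top [-49. 272.]
spray_can scene 0.68 [390. 220.  48.  68.] base jig [-52. 321.] top [-69. 275.]
bush side 0.68 [327. 231.  15.  18.] base jig [-65. 121.] top [-59. 102.]
bush scene 0.73 [316. 200.  15.  19.] base jig [-56. 126.] top [-74. 111.]
discs side 0.81 [345. 138.  35.  23.] base jig [ -59. -214.] top [ -44. -309.]
discs scene 0.89 [202. 139.  42.  25.] base jig [ -29. -230.] top [ -94. -297.]
```

```bash
python3 -m pendant '[[0.028,-0.024,0,0.002],[0.028,-0.024,0,0.002],[0.028,-0.024,0,0.002],[0.028,-0.024,0,0.002],[0.028,-0.024,0,0.002],[0.028,-0.024,0,0.002],[0.028,-0.024,0,0.002],[0.028,-0.024,0,0.002]]' 0.575; python3 go.py -62 -16 .10 0
```

```text
time: 2.12
ee_pos: [0.3412, -0.3501, 0.2338]
eef_rot: [0.991, 0.137, 0.0, 0.0]
ft_force: [0.7, -0.4, 0.8]
width: 0.0511
grip_force: 0.0
t 2.1167 jig tcp [-300.  -215.4] z 0.2338 yawrel 0.0001
shift [ 0.238  -0.1995  0.1337] turn 0.0001 width 0.05107058632476309 F [ 0.65892382 -0.4318939   0.84668648]
```

```bash
python3 -m pendant '[[0.028,-0.024,0,0],[0.028,-0.024,0,0],[0.028,-0.024,0,0],[0.028,-0.024,0,0],[0.028,-0.024,0.01,0],[0.028,-0.024,0.01,0],[0.028,-0.024,0.01,0],[0,0,0,0]]'; python3 go.py -62 -16 .10 0
```

```text
time: 2.78
ee_pos: [0.4859, -0.1294, 0.2022]
eef_rot: [0.99, 0.141, 0.0, -0.002]
ft_force: [-0.3, 0.7, -0.6]
width: 0.0501
grip_force: 0.0
t 2.7833 jig tcp [-100.8  -42.1] z 0.2022 yawrel 0.0091
shift [ 0.039  -0.0255  0.1023] turn 0.0091 width 0.050069432129784645 F [-0.33052811  0.68984496 -0.63916818]
```

```bash
python3 -m pendant '[[0.013,-0.009,0.025,0.003],[0.013,-0.009,0.025,0.003],[0.013,-0.008,0.025,0.003],[0,0,0.02,0],[0,0,0,0],[0,0,0,0]]'; python3 go.py -62 -16 .025 0; python3 - <<'E'
from go import *
d=r.camera('wrist'); print(d['xyz'],d['attitude']); im=d['img'][:,:,::-1].copy()
for b in JIG[1:]: cv2.polylines(im,[cv2.convexHull(proj(d,world(J,b)).clip(-2000,2000).astype(np.int32))],True,(0,0,255),1)
for b in CLEAT: cv2.polylines(im,[cv2.convexHull(proj(d,world([.5585,-.0855,-.018],b)).clip(-2000,2000).astype(np.int32))],True,(255,0,0),1)
cv2.imwrite('pics/w1.png',im)
E
```

```text
time: 3.28
ee_pos: [0.5135, -0.1014, 0.1082]
eef_rot: [0.991, 0.133, -0.001, -0.0]
ft_force: [0.6, -1.4, 0.6]
width: 0.0503
grip_force: 0.0
t 3.2833 jig tcp [-66.6 -22.7] z 0.1082 yawrel -0.0086
shift [ 0.0047 -0.0067  0.0832] turn -0.0086 width 0.050258453277347084 F [ 0.58456525 -1.42933977  0.58533738]
[ 0.59607232 -0.0788798   0.25933852] [ 0.785401   -0.599699   -0.09315954  0.12176895]
```

View pics/w1.png

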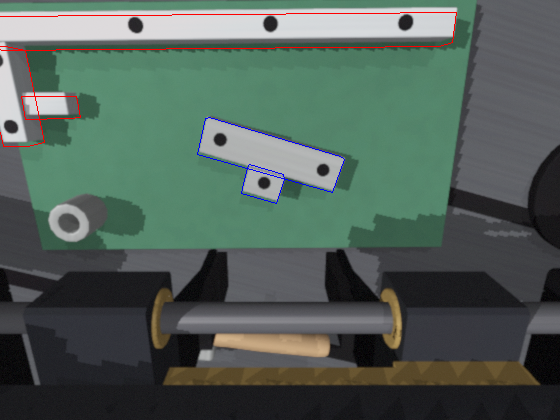

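The wrist view shows the cleat at about (270,155) with the overlay right on it. The rail is at the top, the keeper at about (48,104), and the fingers will straddle the stem at (262,185). I'm descending behind the bar.

```bash
python3 -m pendant '[[0.003,-0.004,0.02,-0.004],[0.001,-0.003,0.02,-0.003],[0,0,0.02,0],[0,0,0.014,0],[0,0,0.008,0],[0,0,0,0],[0,0,0,0]]'; python3 go.py 16 -16 .025 0
```

```text
time: 3.92
ee_pos: [0.5169, -0.0941, 0.0278]
eef_rot: [0.991, 0.136, 0.001, 0.0]
ft_force: [0.8, -0.3, 1.3]
width: 0.0498
grip_force: 0.0
t 3.9167 jig tcp [-61.4 -16.5] z 0.0278 yawrel -0.0024
shift [ 0.0774 -0.0007  0.0029] turn -0.0024 width 0.04980830382697795 F [ 0.83191716 -0.33494027  1.26260378]
```

```bash
python3 -m pendant '[[0.002,0,0.003,0],[0.004,0,0,0],[0.004,0,0,0],[0.004,0,0,0],[0.004,0,0,0],[0.004,0,0,0],[0.004,0,0,0],[0.004,0,0,0]]'; python3 go.py 16 -16 .025 0
```

```text
time: 4.58
ee_pos: [0.5453, -0.0854, 0.0235]
eef_rot: [0.991, 0.136, -0.0, 0.0]
ft_force: [-2.3, 0.0, 1.2]
width: 0.0501
grip_force: 1.0
t 4.5833 jig tcp [-31.7 -15.9] z 0.0235 yawrel -0.0017
shift [ 0.0477  0.     -0.0015] turn -0.0017 width 0.050103328569473755 F [-2.27308261  0.02936645  1.15853856]
```

```bash
python3 -m pendant '[[0.004,0,0,0],[0.004,0,0,0],[0.004,0,0,0],[0.004,0,0,0],[0.004,0,0,0],[0.003,0,0,0],[0,0,0,0]]'; python3 go.py 16 -16 .025 0;python3 - <<'E'
from go import *
d=r.camera('scene'); cv2.imwrite('pics/s2.png',cv2.resize(d['img'][120:260,170:350,::-1],None,fx=4,fy=4,interpolation=cv2.INTER_CUBIC))
E
```

```text
time: 5.17
ee_pos: [0.568, -0.0788, 0.0236]
eef_rot: [0.991, 0.136, 0.0, -0.0]
ft_force: [0.2, -0.9, -0.3]
width: 0.0498
grip_force: 0.0
t 5.1667 jig tcp [ -8.1 -15.7] z 0.0236 yawrel -0.0013
shift [ 0.0241  0.0002 -0.0014] turn -0.0013 width 0.04982361979464145 F [ 0.16444077 -0.8587485  -0.3429268 ]
```

View pics/s2.png

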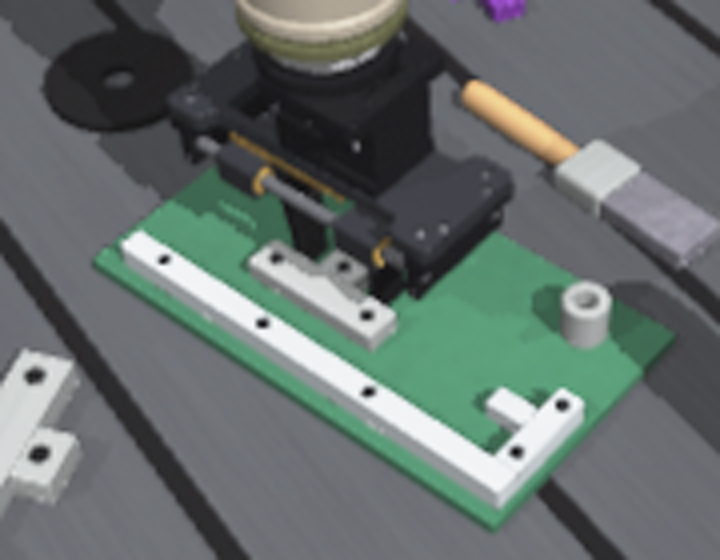

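The scene crop shows the bar at about (320,295) parallel to the rail, straddled by the fingers, with roughly 24 mm still to go.

```bash
python3 -m pendant '[[0.004,0,0,0],[0.004,0,0,0],[0.004,0,0,0],[0.004,0,0,0],[0.003,0,0,0],[0.002,0,0,0],[0,0,0,0]]'; python3 -m pendant '[[0.001,0,0,0],[0.001,0,0,0],[0.001,0,0,0]]'; python3 go.py 16 -16 .025 0
```

```text
time: 5.8
ee_pos: [0.588, -0.0733, 0.0236]
eef_rot: [0.991, 0.136, 0.0, -0.0]
ft_force: [0.1, 0.3, 0.4]
width: 0.05
grip_force: 0.0
time: 6.05
ee_pos: [0.5902, -0.0729, 0.0236]
eef_rot: [0.991, 0.136, -0.0, 0.0]
ft_force: [-2.0, -0.5, 0.8]
width: 0.0498
grip_force: 0.9
t 6.05 jig tcp [ 14.9 -16. ] z 0.0236 yawrel -0.0018
shift [ 0.0011 -0.     -0.0014] turn -0.0018 width 0.049785673106663784 F [-1.95424461 -0.54584383  0.82675326]
```

```bash
for i in 1 2; do :; done; python3 -m pendant '[[0.001,0,0,0],[0.001,0,0,0]]' | sed -n '2p;4p'; python3 -m pendant '[[0.001,0,0,0],[0.001,0,0,0]]'| sed -n '2p;4p'; python3 go.py 16 -16 .025 0
```

```text
ee_pos: [0.5914, -0.0727, 0.0234]
ft_force: [-8.8, -2.5, 5.4]
ee_pos: [0.5916, -0.0727, 0.0231]
ft_force: [-17.2, -3.8, 12.2]
t 6.3833 jig tcp [ 16.3 -16.2] z 0.0231 yawrel -0.0021
shift [-0.0003 -0.0002 -0.0019] turn -0.0021 width 0.050049990942052695 F [-17.23382489  -3.78489158  12.15590438]
```

```bash
python3 -m pendant '[[-0.004,0,0,0],[-0.008,0,0,0],[-0.008,0,0,0],[-0.01,0,0,0],[0,0,0,0],[0,0,0,0]]' 0; python3 - <<'E'
from go import *
W=[]; c0=np.r_[tw(J,[38,-20,0])[0][:2],J[2]]
for n in('scene','wrist'):
    d=r.camera(n); img=d['img']; os_=r.outline_of('cleat',n); u=proj(d,np.array([[c0[0],c0[1],.02]]))[0]
    for o in os_: print(n,o['score'],np.round(o['bbox']),u.round())
    o=min(os_,key=lambda x:np.hypot(*(np.array(x['bbox'][:2])-u)))
    W.append((d,o['mask'].astype(float),np.ones(o['mask'].shape)))
for v in (W[:1],W[1:],W):
    p,f=fit(v,CLEAT,c0); print(injig(p).round(1),(p[2]-J[2]).round(3),f)
d=W[1][0]; cv2.imwrite('pics/w2.png',d['img'][:,:,::-1])
E
python3 go.py 0 -48 .025 0
```

```text
time: 6.88
ee_pos: [0.5648, -0.0803, 0.0237]
eef_rot: [0.991, 0.136, 0.0, 0.0]
ft_force: [0.8, 0.2, 0.1]
width: 0.0177
grip_force: 0.0
scene 0.78 [291. 113.  24.  23.] [242. 198.]
scene 0.64 [170. 234.  42.  49.] [242. 198.]
scene 0.56 [245. 197.  33.  25.] [242. 198.]
wrist 0.98 [278. 195. 226.  89.] [285. 183.]
[ 28.1 -18.5] -0.003 0.3915740603546204
[ 39.5 -16.7] -0.002 0.10007116997246032
[ 38.  -16.9] -0.015 0.620811719533692
t 7.0833 jig tcp [-10.5 -15.9] z 0.0237 yawrel -0.0015
shift [ 0.0106  0.0321 -0.0013] turn -0.0015 width 0.00413178845447808 F [ 0.75797335  0.18537457 -0.31372989]
```

View pics/w2.png

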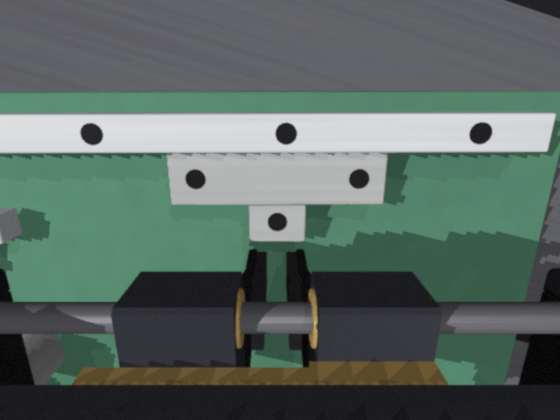

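The wrist view shows the bar at (278,178) lying flat on the rail, with the stem at (277,222). Next I close the fingers and set them into the inner corner on the stem's -y side.

```bash
python3 -m pendant '[[0,0.012,0,-0.001],[0,0.012,0,0],[0,0.008,0,0],[0.008,0,0,0],[0.008,0,0,0],[0.006,0,0,0],[0.003,0,0,0],[0,0,0,0]]'; python3 -m pendant '[[0.001,0,0,0],[0.001,0,0,0]]'|sed -n '2p;4p';python3 -m pendant '[[0.001,0,0,0],[0,0,0,0]]'; python3 go.py 16 77 .024 0
```

```text
time: 7.75
ee_pos: [0.5988, -0.1025, 0.0235]
eef_rot: [0.991, 0.137, 0.0, -0.0]
ft_force: [-0.6, -0.2, 0.7]
width: 0.0005
grip_force: 0.0
ee_pos: [0.5997, -0.1031, 0.0235]
ft_force: [-0.1, 0.4, -0.0]
time: 8.08
ee_pos: [0.6, -0.1031, 0.0233]
eef_rot: [0.991, 0.136, -0.001, 0.0]
ft_force: [-5.2, 0.6, 3.2]
width: 0.0005
grip_force: 2.2
t 8.0833 jig tcp [ 16.1 -47.8] z 0.0233 yawrel -0.0007
shift [-0.0002 -0.1248 -0.0006] turn -0.0007 width 0.0004513564131691865 F [-5.21085058  0.63788916  3.20313913]
```

```bash
python3 -m pendant '[[0.001,-0.002,0,0],[0,-0.003,0,0],[0,-0.003,0,0],[0,-0.003,0,0],[0,-0.003,0,0],[0,-0.003,0,0]]'; python3 go.py 16 64 .024 0
```

```text
time: 8.58
ee_pos: [0.5959, -0.0886, 0.023]
eef_rot: [0.991, 0.136, -0.001, 0.001]
ft_force: [-4.5, -6.1, -0.1]
width: 0.0003
grip_force: 4.3
t 8.5833 jig tcp [ 16.2 -32.7] z 0.023 yawrel -0.0024
shift [-0.0004 -0.0967 -0.0012] turn -0.0024 width 0.00029073713786580607 F [-4.52376934 -6.10586409 -0.13381712]
```

```bash
python3 -m pendant '[[0,-0.004,0,0],[0,-0.004,0,0],[0,-0.004,0,0],[0,-0.004,0,0],[0,-0.004,0,0],[0,-0.004,0,0],[0,-0.004,0,0],[0,-0.004,0,0]]'; python3 go.py 16 64 .024 0; python3 -m pendant '[[0,-0.004,0,0],[0,-0.004,0,0],[0,-0.004,0,0],[0,-0.004,0,0],[0,-0.004,0,0],[0,-0.004,0,0],[0,0,0,0]]';  python3 go.py 16 64 .024 0; python3 - <<'E'
from go import *
d=r.camera('scene'); a=d['img'][120:260,170:350,::-1]; e=r.camera('wrist')
cv2.imwrite('pics/s3.png',cv2.hconcat([cv2.resize(a,(400,311),interpolation=cv2.INTER_CUBIC),cv2.resize(e['img'][:,:,::-1],(400,311))]))
E
```

```text
time: 9.25
ee_pos: [0.5872, -0.0579, 0.023]
eef_rot: [0.991, 0.136, -0.001, 0.001]
ft_force: [-4.2, -5.3, 0.8]
width: 0.0006
grip_force: 4.5
t 9.25 jig tcp [16.1 -0.8] z 0.023 yawrel -0.0026
shift [-0.0003 -0.0648 -0.0011] turn -0.0026 width 0.0005727777528651962 F [-4.22498243 -5.27299543  0.76694665]
time: 9.83
ee_pos: [0.5805, -0.0339, 0.023]
eef_rot: [0.991, 0.136, -0.002, 0.001]
ft_force: [-7.2, -3.9, 1.6]
width: 0.0006
grip_force: 3.8
t 9.8333 jig tcp [16.1 24.2] z 0.023 yawrel -0.0016
shift [-0.0002 -0.0398 -0.0011] turn -0.0016 width 0.0006369256156100774 F [-7.1643434  -3.8937366   1.64363831]
```

View pics/s3.png

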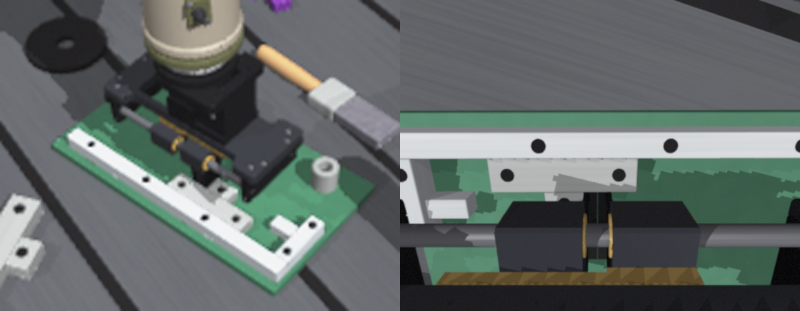

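The left half shows the cleat sliding along the rail at about (210,205). The right half shows it flat, with the pocket mouth ahead on the left. I'll continue.

```bash
python3 -m pendant '[[0,-0.004,0,0],[0,-0.004,0,0],[0,-0.004,0,0],[0,-0.004,0,0],[0,-0.004,0,0],[0,-0.004,0,0],[0,-0.004,0,0],[0,-0.002,0,0]]'; python3 -m pendant '[[0,-0.002,0,0],[0,-0.002,0,0],[0,-0.001,0,0],[0,0,0,0]]'|sed -n '2p;4p'; python3 go.py 16 64 .024 0
```

```text
time: 10.6
ee_pos: [0.5726, -0.0056, 0.023]
eef_rot: [0.991, 0.136, -0.002, 0.001]
ft_force: [-5.3, -7.8, 1.2]
width: 0.0004
grip_force: 4.9
ee_pos: [0.5712, -0.001, 0.023]
ft_force: [-6.5, -6.0, 1.4]
t 10.9333 jig tcp [16.1 58.3] z 0.023 yawrel -0.0022
shift [-0.0001 -0.0057 -0.0011] turn -0.0022 width 0.000562069222450406 F [-6.54628583 -5.97623025  1.40043672]
```

```bash
python3 -m pendant '[[0,-0.002,0,0],[0,-0.002,0,0]]'|sed -n '2p;4p';python3 -m pendant '[[0,-0.001,0,0],[0,-0.001,0,0]]'|sed -n '2p;4p'; python3 -m pendant '[[0,-0.001,0,0],[0,-0.001,0,0]]'|sed -n '2p;4p'; python3 go.py 16 64 .024 0
```

```text
ee_pos: [0.5703, 0.0024, 0.023]
ft_force: [-5.5, -6.8, 1.6]
ee_pos: [0.5697, 0.0044, 0.023]
ft_force: [-6.0, -7.3, 1.4]
ee_pos: [0.5692, 0.0063, 0.023]
ft_force: [-5.1, -7.6, 1.6]
t 11.4333 jig tcp [16.1 65.9] z 0.023 yawrel -0.0026
shift [-0.0001  0.0019 -0.001 ] turn -0.0026 width 0.00047411147770097794 F [-5.09135331 -7.62912948  1.63603328]
```

```bash
for i in 1; do :; done; python3 -m pendant '[[0,-0.001,0,0],[0,-0.001,0,0]]'|sed -n '2p;4p';python3 -m pendant '[[0,-0.001,0,0],[0,-0.001,0,0]]'|sed -n '2p;4p'; python3 -m pendant '[[0,-0.001,0,0],[0,-0.001,0,0]]'|sed -n '2p;4p'; python3 go.py 16 64 .024 0
```

```text
ee_pos: [0.5686, 0.0082, 0.023]
ft_force: [-5.0, -7.3, 1.1]
ee_pos: [0.5681, 0.0101, 0.023]
ft_force: [-4.2, -12.3, 1.7]
ee_pos: [0.5681, 0.0101, 0.023]
ft_force: [-2.6, -16.0, -0.5]
t 11.9333 jig tcp [16.1 69.9] z 0.023 yawrel -0.0039
shift [-0.0001  0.0059 -0.001 ] turn -0.0039 width 0.0002002879875320095 F [ -2.58407672 -16.03837971  -0.53106434]
```

```bash
python3 -m pendant '[[0.001,-0.001,0,0],[0.001,0,0,0],[0,0,0,0]]'|sed -n '2p;4p'; python3 -m pendant '[[-0.001,0.001,0,0],[-0.001,0.001,0,0],[-0.001,0.001,0,0],[-0.001,0.001,0,0],[-0.003,0.002,0,0],[-0.004,0.003,0,0],[-0.006,0.003,0,0],[-0.01,0,0,0]]'; python3 - <<'E'
from go import *
d=r.camera('scene'); a=d['img'][175:260,230:340,::-1]; e=r.camera('wrist')
cv2.imwrite('pics/s4.png',cv2.hconcat([cv2.resize(a,(400,311),interpolation=cv2.INTER_CUBIC),cv2.resize(e['img'][120:331,0:272,::-1],(400,311))]))
E
python3 go.py -40 50 .2 0
```

```text
ee_pos: [0.5682, 0.0102, 0.0229]
ft_force: [-12.6, -17.0, 9.9]
time: 12.85
ee_pos: [0.548, -0.003, 0.0237]
eef_rot: [0.991, 0.136, 0.0, -0.0]
ft_force: [-0.3, 0.5, 0.7]
width: 0.0004
grip_force: 0.0
t 12.95 jig tcp [-8.3 62.8] z 0.0234 yawrel -0.0011
shift [-0.0319  0.0129 -0.1765] turn -0.0011 width 0.0003336385980806874 F [ 0.82323823 -0.77430316 -0.28177363]
```

View pics/s4.png

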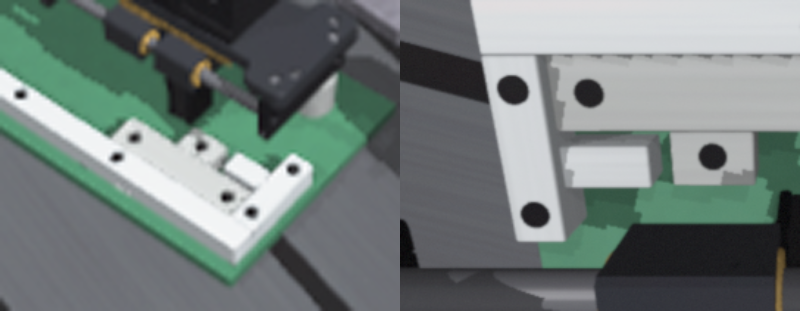

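The scene crop shows the cleat in the pocket. The wrist crop shows the bar flush on the rail and butted against the stop at about (555,95), with the stem clear of the keeper. I'm lifting away and handing in.

```bash
python3 -m pendant '[[-0.004,0,-0.005,0],[0,0,-0.015,0],[0,0,-0.025,0],[0,0,-0.025,0],[0,0,-0.025,0],[0,0,-0.02,0],[0,0,0,0],[0,0,0,0]]'; python3 -c "
from bench import r
print(r.close_job())"
```

```text
time: 13.62
ee_pos: [0.5448, -0.0035, 0.14]
eef_rot: [0.991, 0.137, 0.001, 0.0]
ft_force: [-0.2, -0.5, -0.7]
width: 0.0003
grip_force: 0.0
the job is handed in; nothing more can be done
None
```

The cleat was pushed flat to the rail, dragged along it and, by the last pictures and contact forces, seated against both rail and end stop; I handed in at about 13.6 s with the arm clear, but no verdict came back.

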